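# Sort the art-room hand tools into their trays

### The arm

A 6-joint arm with a two-finger parallel gripper is mounted at the origin on the work surface. World frame = base frame: x ahead of the robot, y to its left, z up, the work surface at z = 0. Lengths are in m, angles in rad, forces in N, time in s.
With the tool pointing down it reaches from about 0.275 to 0.975 m from the base axis. Payload 8.4 kg.
Tool frame: the origin (TCP) lies between the finger pads; the fingertips stand 19 mm ahead of it and the grasp point (between the pads) is the TCP; z points along the fingers, y is the line along which they close (so a half turn about z gives the same grasp; the last joint's range is limited). The gripper opens to 92 mm and grips with 3 to 60 N. Pads are 20 mm wide; open, the fingers measure 128 mm over their backs; the gripper's body (75 mm by 189 mm) begins 69 mm behind the grasp point.
Start: joints at [-1.181, 0.353, 1.633, -0, 1.155, -0.002], TCP at [0.239, -0.578, 0.234] pointing down, gripper open.
Joint ranges: [-2.63, 2.63], [-0.92, 2.1], [0.06, 2.66], [-1.3, 4.44], [0, 2.69], [-3.02, 3.02]. Speed limits (rad/s): [2.22, 2.22, 2.79, 3.14, 3.14, 3.14].

### API

Orientations are given as a unit quaternion [x, y, z, w].
In Python, from workcell import ctrl gives the robot as it stands.
- The arm moves only by the tool servo_tool, never from a script. Its argument "series" is a list of rows, each a list of 7 numbers: the shift along the world's x, y, z in units of 25 mm (1.0 is 25 mm), then the turn, a rotation vector about the world's x, y, z in units of 6 degrees (1.0 is 6 degrees), then the opening in per cent of the stroke, from 0 (shut) to 100 (fully open). In form: [[tx, ty, tz, ax, ay, az, hand], ...]. A call has 1 to 10 rows; each row shifts and turns the commanded pose from where the row before left it; what a row does not reach is not made up. A row lasts 1/12 s, in which the tool goes at most 41.7 mm and 7.16 degrees, less where a joint would pass 70% of its speed; a pose out of reach is approached as far as the arm can. A call is refused whole if a number of a shift passes 1 or a number of a turn 1, either way. A call with a gripper value outside its range is refused whole. The fingers move at their own pace and stop on an object; the grip force is fixed at half the most. Time passes only in rows, so rows that do not move let the fingers close. It gives the time, the measured TCP pose, the force, the opening and the grip force at its end, in the units of the state.
- ctrl.get_state(): the state, without advancing time (a new reading comes with each control period).
- ctrl.read_camera(name): name is "side" or "top"; returns a dict with "img" (384x512x3 uint8, blue, green, red), "fx", "fy", "cx", "cy" (pixels), "k1" (the pictures are not rectified: a ray, as slopes to the right and down, at radius r is drawn at 1 + k1 r^2 times it, then the intrinsics apply), "R" (3x3) and "t" (3): a world point X has camera coordinates R X + t. Camera axes: x right, y down, z forward; pixel columns grow to the right and rows downward; lengths in m; the calibration is good to about 2 mm. A picture is of the moment at which its call begins. There is no depth.
- ctrl.sign_off(): hands the job in; it is judged then, once.
Trained networks look in the newest picture that a camera, given by its name, has taken for a name from the list of things; names that differ only in an ending like _2 or _b are one class to them, and where a whole thing is asked for, a point or a joint stands for the part that bears it (a point fixed in the world has none). Each returns a list of dicts, best first, with "score" (0 to 1); they miss things now and then, are a little off and sometimes report something else, mostly with a low value. They report only what shows in the picture. A call takes as long as a camera call. They do not tell look-alikes from the thing itself.
- ctrl.regions_of(target, camera): "region" (384x512 bool, what is visible of it) and "extent" ([left, top, right, bottom] in pixels, round what is visible of it).
The state is a dict: "t": time; "joint_positions": joint angles; "joint_vel": joint speeds; "effort": joint torques, N m; "ee_pos": TCP position; "tcp_rot": TCP orientation; "ft_force": force on the tool from outside, world axes, zero at the start; "ft_torque": the same for the moment, N m; "width": opening from 0.0 (shut) to 1.0 (fully open); "finger_force": force on a finger pad.
Only numpy, scipy, OpenCV 4.12 (cv2) and the standard library are available. Lean on these libraries where they do the work, as an engineer would, in place of code of your own. Each camera call takes 0.05 s, during which the arm holds its last target. There are 200 camera calls.

### The job

Clear up after the art class: sort the two flat brushes, the two palette knives and the ink roller lying loose on the table into the three open trays, each into the tray that already holds one of its kind. Lay each tool down (do not drop it) lengthwise and flat on the bottom of the tray, beside what is already in there and not on top of it; either end may face forward. Leave the white-lidded paint jar standing where it is.

Things in the scene. Friction and masses are not known exactly. Their poses are not given: they have to be found in the camera images.
- brush_a_mid (a point): Loose flat paint brush, 155 long: plain pale wooden handle 14 wide and 12 thick (20 wide at the tail end), steel ferrule 30 wide, dark bristles 32 wide, about 55 g. Lies flat on the table. The point is half-way along and half-way up (6 above the underside), on the handle, near the balance point; x runs along the tool towards the bristles (from -77 at the tail to +78), z up; the 14 mm wide handle spans x = -50 to +21. Belongs in the brush tray.
- brush_b_mid (a point): A second brush, just like brush_a, with the same axes and point. Belongs in the brush tray.
- knife_a_mid (a point): Loose palette knife, about 155 long: wooden handle 16 wide and 14 thick, brass collar, thin cranked steel blade 20 wide with a round tip, about 50 g. Lies flat on the table. The point is in the handle near the balance point, half-way up (7 above the underside); x runs along the tool towards the blade (from -76 at the handle's end to +78), z up; the handle spans x = -76 to +14. Belongs in the palette-knife tray.
- knife_b_mid (a point): A second palette knife, just like knife_a, with the same axes and point. Belongs in the palette-knife tray.
- brayer_mid (a point): Loose ink roller (brayer), 146 long: round wooden handle 24 in diameter, steel fork 52 wide, grey rubber roller 32 in diameter and 44 wide, about 90 g. It rests on the handle and the roller. The point is on the handle's axis near the balance point, 12 above the underside; x runs along the handle towards the roller (from -80 at the handle's end to +66), z up; the handle spans x = -80 to +14 and the fork begins at x = +16. Belongs in the ink-roller tray.
- tray_brush: Open white plastic tray, 190 x 144 x 40 high, for brushes. Origin at the centre of its underside, x along the tray's length, y across it, z up; inside 182 by 136, floor 4 thick, walls 4 thick. Fixed to the table. One brush is kept in it already (it does not move), lying along x at y = -50: its bristles take y = -66 to -34, its handle y = -60 to -40. The floor from y = -33 to +68 is free and takes two more brushes side by side.
- tray_knife: A tray like tray_brush, same size and axes, for palette knives. One palette knife is kept in it already (it does not move), lying along x at y = -56, taking y = -66 to -46. The floor from y = -45 to +68 is free and takes two more.
- tray_brayer: A tray like tray_brush, same size and axes, for ink rollers. One roller is kept in it already (it does not move), lying along x at y = -40, taking y = -66 to -14. The floor from y = -13 to +68 is free and takes one more.
- jar: Bystander: paint jar with a white lid, 85 in diameter, 88 high, standing loose; origin at the centre of its underside.
Mind the look-alikes: they are no part of the job. Leave any green look-alike of the part that bears knife_a_mid alone.

How it is judged:
By the outcome, as a careful person would: the job done as asked, in the order asked, and still so for the second after the job is handed in, with the robot touching nothing.
It also fails if it takes over 136 s, if anything falls off the work surface, if the arm or the gripper's body presses on something with over 40 N, if the wrist force passes 120 N, or if a joint passes its speed limit or range.

## Working session

There is one attempt and no reset: what is moved stays moved. The work goes in short steps, Python scripts to look and compute and a tool call to move; the robot and the scene stay as the last step left them, time stands still between calls to the robot, and variables do not carry over. Pictures are saved under pics/ and viewed, at most 14 in all, crops included, and the job is handed in when it is done.

Besides the shell and the picture viewer there is one more tool, called as name(argument=value, ...), one argument or row to a line, values as JSON. servo_tool: Moves the arm, as the interface text tells. Its arguments: {"type":"object","properties":{"series":{"type":"array"}},"required":["series"]}

```bash
mkdir -p pics; cat > h.py <<'E'
import numpy as np,cv2
from workcell import ctrl
def ray(c,u,v,z):
    "pixel -> world point at height z"
    xd,yd=(u-c["cx"])/c["fx"],(v-c["cy"])/c["fy"]
    x,y=xd,yd
    for _ in range(20):
        s=1+c["k1"]*(x*x+y*y); x,y=xd/s,yd/s
    R=np.array(c["R"]);o=-R.T@np.array(c["t"]);d=R.T@np.array([x,y,1.])
    return o+d*(z-o[2])/d[2]
def proj(c,X):
    p=np.array(c["R"])@np.array(X)+np.array(c["t"]);x,y=p[:2]/p[2];s=1+c["k1"]*(x*x+y*y)
    return np.array([c["fx"]*x*s+c["cx"],c["fy"]*y*s+c["cy"]])
E
python3 - <<'E'
from h import *
for n in("top","side"):
    c=ctrl.read_camera(n); cv2.imwrite(f"pics/{n}0.png",cv2.resize(c["img"],(800,600),interpolation=cv2.INTER_CUBIC))
    R=np.array(c["R"]);print(n,c["fx"],c["cx"],c["cy"],c["k1"],-R.T@np.array(c["t"]))
    for k in("brush_a_mid","knife_a_mid","brayer_mid","tray_brush","jar"):
        for r in ctrl.regions_of(k,n):
            ys,xs=np.nonzero(r["region"]);
            print(n,k,round(r["score"],2),r["extent"],len(xs),ray(c,xs.mean(),ys.mean(),.007).round(3) if len(xs) else'')
s=ctrl.get_state();print(s)
E
```

```text
top 430.56687276659824 258.24382979382943 198.4409056507444 -0.10635127433834483 [0.36158523 0.13543491 1.24354835]
top brush_a_mid 0.87 [206.7, 163.6, 218.5, 216.4] 367 [0.643 0.277 0.007]
top brush_a_mid 0.55 [282.0, 167.5, 334.2, 238.3] 3445 [ 0.59  -0.013  0.007]
top knife_a_mid 0.78 [151.6, 216.7, 164.3, 267.3] 253 [0.471 0.425 0.007]
top knife_a_mid 0.68 [76.6, 180.6, 101.9, 232.6] 326 [0.576 0.632 0.007]
top knife_a_mid 0.6 [92.0, 253.7, 133.0, 288.5] 306 [0.402 0.548 0.007]
top brayer_mid 0.77 [231.4, 169.6, 261.9, 219.4] 472 [0.622 0.17  0.007]
top tray_brush 0.9 [397.2, 191.5, 462.0, 267.9] 3650 [ 0.514 -0.374  0.007]
top jar 0.66 [284.3, 168.0, 331.1, 238.5] 3494 [ 0.591 -0.012  0.007]
top jar 0.58 [269.3, 120.6, 297.8, 156.6] 885 [0.794 0.061 0.007]
side 398.7082499434145 254.053914168498 190.6562287161594 -0.01911938965424255 [0.15440188 1.11146405 1.04149565]
side brush_a_mid 0.81 [210.2, 217.2, 249.7, 234.4] 258 [0.639 0.277 0.007]
side brush_a_mid 0.28 [282.6, 210.2, 311.6, 238.5] 183 [0.439 0.173 0.007]
side knife_a_mid 0.64 [250.0, 293.5, 271.6, 337.4] 244 [0.396 0.
[... 552 characters left out ...]
ions': array([-1.18137005e+00,  3.53004525e-01,  1.63343624e+00, -2.06879166e-05,
        1.15518858e+00, -2.37811390e-03]), 'joint_vel': array([ 3.84212477e-04,  1.56250307e-04, -5.32237863e-04,  2.47288449e-04,
        1.10572866e-05, -4.24518029e-04]), 'effort': array([-1.24601553e-03, -5.93471396e+01, -3.34450471e+01,  6.97436789e-02,
        1.61904283e-02, -3.98156601e-05]), 'ee_pos': array([ 0.2386612 , -0.57762128,  0.23356461]), 'tcp_rot': array([ 9.80871642e-01,  1.94655649e-01, -1.28148897e-05, -1.61833561e-05]), 'ft_force': array([ 0.20440934, -0.95033294, -0.36225149]), 'ft_torque': array([ 0.03287676,  0.00404508, -0.02092708]), 'finger_force': 0.0, 'width': 0.9986846934686616}
```

View pics/top0.png

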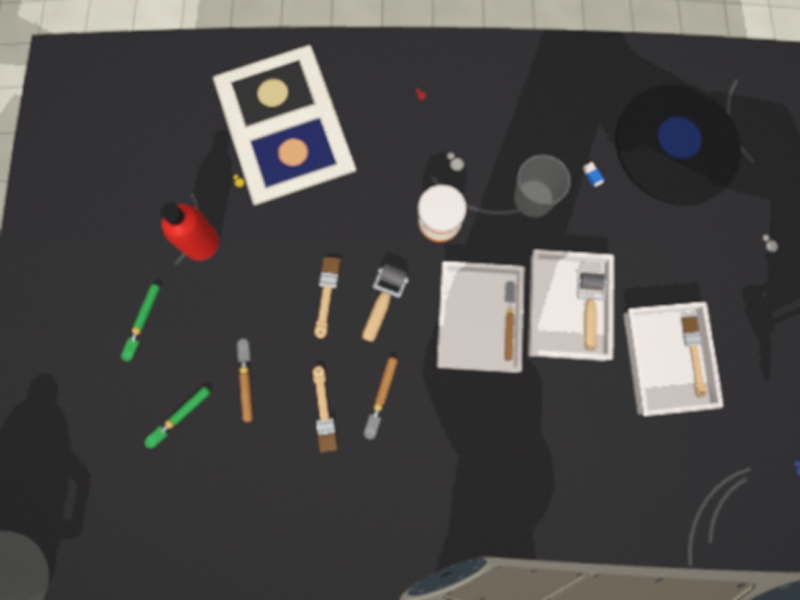

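View pics/side0.png

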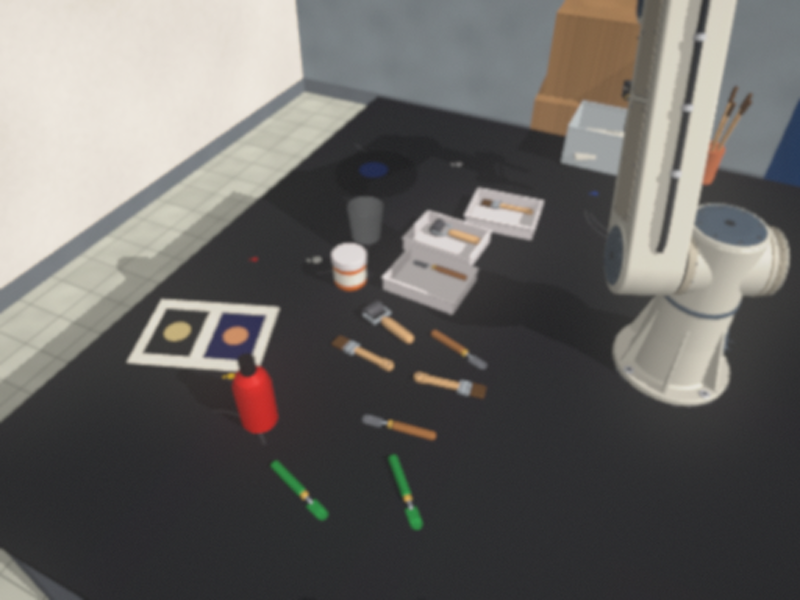

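```bash
cat > fit.py <<'E'
from h import *
from scipy.optimize import minimize
def rect(x0,x1,w,z): return [(x,y,z) for x,y in((x0,-w/2),(x1,-w/2),(x1,w/2),(x0,w/2))]
def box(x0,x1,w,z0,z1): return rect(x0,x1,w,z0)+rect(x0,x1,w,z1)
M={"brush":[box(-77,-50,20,0,12),box(-50,21,14,0,12),box(21,48,30,0,12),box(48,78,32,2,10)],
"knife":[box(-76,14,16,0,14),box(14,35,8,4,10),box(35,78,20,0,3)],
"brayer":[box(-80,14,22,0,23),box(16,66,50,12,20),box(34,66,44,2,30)],
"tray":[box(-95,95,144,0,40)]}
def render(c,m,p,S=4):
    im=np.zeros((384*S,512*S),np.uint8);ca,sa=np.cos(p[2]),np.sin(p[2])
    for b in M[m]:
        P=np.array([proj(c,[p[0]+(ca*x-sa*y)/1e3,p[1]+(sa*x+ca*y)/1e3,z/1e3+(p[3] if len(p)>3 else 0)]) for x,y,z in b])
        cv2.fillConvexPoly(im,cv2.convexHull(np.round((P+.5)*S*16-8).astype(np.int32)),1,shift=4)
    return im
def fit(c,m,p0,thr=75,S=4):
    big=cv2.resize(c["img"],None,fx=S,fy=S,interpolation=cv2.INTER_CUBIC).max(2)
    roi=cv2.dilate(render(c,m,p0),np.ones((41,41)))
    mask=((big>thr)&(roi>0)).astype(np.uint8)
    if m=="tray":
        k=cv2.findContours(mask,0,2)[0];mask[:]=0
        cv2.fillConvexPoly(mask,cv2.convexHull(max(k,key=cv2.contourArea)),1)
    def cost(q):
        r=render(c,m,[p0[0]+q[0]*.01,p0[1]+q[1]*.01,p0[2]+q[2]*.1]+list(p0[3:])); return 1-(r&mask).sum()/(r|mask).sum()
    r=minimize(cost,[0,0,0],method="Nelder-Mead",options=dict(initial_simplex=[[0,0,0],[1,0,0],[0,1,0],[0,0,1]],xatol=.01,fatol=1e-4))
    q=r.x;return np.array([p0[0]+q[0]*.01,p0[1]+q[1]*.01,p0[2]+q[2]*.1]+list(p0[3:])),r.fun
E
cat > loc.py <<'E'
from fit import *
c=ctrl.read_camera("top");s=ctrl.read_camera("side")
# tail,head pixels in the 800x600 picture
T={"brush_a":((320,336),(331,258)),"brush_b":((318,367),(328,450)),"knife_a":((247,420),(242,340)),"knife_b":((393,359),(371,438)),"brayer":((368,340),(396,266)),
"tray_brush":((686,413),(664,304)),"tray_knife":((481,371),(483,263)),"tray_brayer":((570,358),(574,252))}
t=c["img"].copy();t=cv2.resize(t,(2048,1536),interpolation=cv2.INTER_CUBIC)
u=cv2.resize(s["img"],(2048,1536),interpolation=cv2.INTER_CUBIC)
for k,(a,b) in T.items():
    m=k.split("_")[0]
    A,B=[ray(c,q[0]*.64,q[1]*.64,.04 if m=="tray" else .007) for q in(a,b)]
    p=[*((A+B)/2)[:2],np.arctan2(B[1]-A[1],B[0]-A[0])]
    f,e=fit(c,m,p,110 if m=="tray" else 75)
    g,e2=fit(s,m,f,110 if m=="tray" else 75)
    print(k,f.round(4),round(e,3),"side",g.round(4),round(e2,3),"deg",np.degrees(f[2]).round(1))
    cv2.drawContours(t,cv2.findContours(render(c,m,f),0,2)[0],-1,(255,0,255),1)
    cv2.drawContours(u,cv2.findContours(render(s,m,f),0,2)[0],-1,(255,0,255),1)
cv2.imwrite("pics/fit.png",cv2.resize(t[600:1200,500:1900],(800,343),interpolation=cv2.INTER_AREA))
cv2.imwrite("pics/fits.png",cv2.resize(u[450:1150,750:1450],(600,600),interpolation=cv2.INTER_AREA))
E
python3 loc.py
```

```text
brush_a [ 0.6267  0.2801 -0.1283] 0.17 side [ 0.6298  0.2778 -0.1129] 0.148 deg -7.4
brush_b [ 0.4192  0.2796 -2.9842] 0.165 side [ 0.4243  0.2773 -2.9867] 0.155 deg -171.0
knife_a [0.4696 0.4264 0.1185] 0.155 side [0.4732 0.425  0.1211] 0.08 deg 6.8
knife_b [0.4409 0.1733 2.8575] 0.214 side [0.445  0.1709 2.8323] 0.1 deg 163.7
brayer [ 0.6169  0.1726 -0.3687] 0.237 side [ 0.6182  0.1721 -0.3561] 0.095 deg -21.1
tray_brush [ 0.5095 -0.3696  0.0598] 0.087 side [ 0.5207 -0.3585 -0.0068] 0.22 deg 3.4
tray_knife [ 0.5882 -0.0103 -0.0363] 0.087 side [ 0.5932 -0.0089 -0.0461] 0.213 deg -2.1
tray_brayer [ 0.6111 -0.1813 -0.0547] 0.074 side [ 0.6056 -0.1529 -0.1279] 0.335 deg -3.1
```

View pics/fit.png

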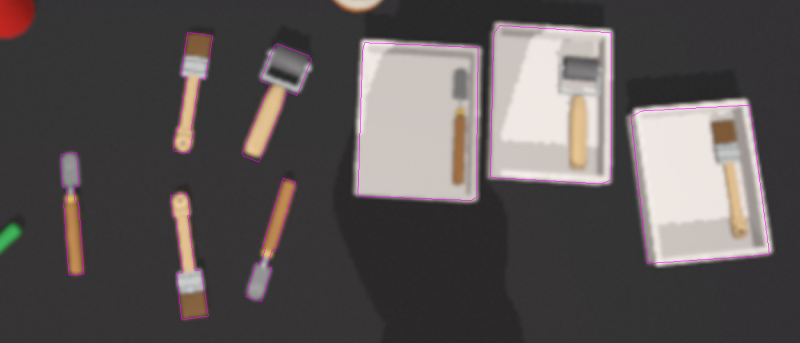

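View pics/fits.png

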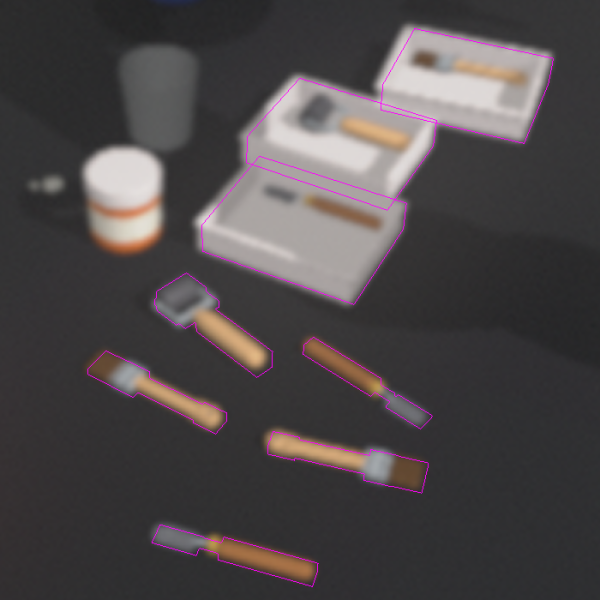

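```bash
cat > trays.py <<'E'
from fit import *
C=[ctrl.read_camera("top"),ctrl.read_camera("side")];S=4
P=np.array([[.512,-.367,.05],[.590,-.010,-.036],[.611,-.181,-.055]])
def masks(c,P,d,thr=90):
    roi=sum(render(c,"tray",p) for p in P)>0
    roi=cv2.dilate(roi.astype(np.uint8),np.ones((d,d)))
    big=cv2.resize(c["img"],None,fx=S,fy=S,interpolation=cv2.INTER_CUBIC).max(2)
    m=((big>thr)&(roi>0)).astype(np.uint8);k=[q for q in cv2.findContours(m,0,2)[0] if cv2.contourArea(q)>4000]
    m[:]=0;cv2.drawContours(m,k,-1,1,-1);return m
def solve(idx,P):
  P=P.copy()
  for rnd in range(3):
    m=[masks(C[i],P,81 if rnd==0 else 61) for i in idx]
    for j in range(3):
        oth=[(sum(render(C[i],"tray",P[k]) for k in range(3) if k!=j)>0) for i in idx]
        def cost(q):
            p=P[j]+q*[.01,.01,.1];e=0
            for i,a,o in zip(idx,m,oth):
                r=(render(C[i],"tray",p)>0)|o; e+=(r!=(a>0)).sum()
            return e/1e4
        r=minimize(cost,[0,0,0],method="Nelder-Mead",options=dict(initial_simplex=[[0,0,0],[1,0,0],[0,1,0],[0,0,1]],xatol=.01,fatol=1e-3))
        P[j]+=r.x*[.01,.01,.1]
    print(idx,P.round(4).tolist(),round(r.fun,3),[int(a.sum()) for a in m])
  return P
solve([0],P);solve([1],P);P=solve([0,1],P)
t=[cv2.resize(c["img"],(2048,1536),interpolation=cv2.INTER_CUBIC) for c in C]
for i in(0,1):
  for p in P: cv2.drawContours(t[i],cv2.findContours(render(C[i],"tray",p),0,2)[0],-1,(255,0,255),1)
  cv2.drawContours(t[i],cv2.findContours(masks(C[i],P,61),0,2)[0],-1,(0,255,0),1)
  for p,y,m in zip(P,(-.05,-.056,-.04),("brush","knife","brayer")):
    cv2.drawContours(t[i],cv2.findContours(render(C[i],m,[p[0]-y*np.sin(p[2]),p[1]+y*np.cos(p[2]),p[2],.004]),0,2)[0],-1,(255,0,0),1)
cv2.imwrite("pics/tr.png",np.vstack([cv2.resize(t[0][620:1100,1080:1880],(640,384)),cv2.resize(t[1][450:820,950:1420],(270,212)) if 0 else cv2.resize(t[1][450:820,950:1420],(640,504))])[:,:][:600+288].copy()[:888])
im=cv2.imread("pics/tr.png");cv2.imwrite("pics/tr.png",cv2.resize(im,(432,600),interpolation=cv2.INTER_AREA))
E
python3 trays.py
```

```text
[0] [[0.5089, -0.3696, 0.0577], [0.5882, -0.0081, -0.0272], [0.6088, -0.1834, -0.0547]] 1.592 [183579]
[0] [[0.5089, -0.3696, 0.0577], [0.5882, -0.008, -0.0269], [0.6088, -0.1834, -0.0547]] 1.587 [183579]
[0] [[0.5089, -0.3696, 0.0577], [0.5882, -0.008, -0.0269], [0.6088, -0.1834, -0.0547]] 1.587 [183579]
[1] [[0.518, -0.3763, -0.0149], [0.5907, -0.0067, -0.0589], [0.6153, -0.1884, -0.1145]] 0.417 [68246]
[1] [[0.5179, -0.3762, -0.0142], [0.5907, -0.0067, -0.0589], [0.6149, -0.1882, -0.1185]] 0.415 [68246]
[1] [[0.5179, -0.3762, -0.0142], [0.5907, -0.0067, -0.0589], [0.6149, -0.1882, -0.1185]] 0.415 [68246]
[0, 1] [[0.5134, -0.3695, 0.051], [0.5901, -0.0063, -0.0494], [0.6117, -0.1833, -0.0786]] 2.113 [183579, 68246]
[0, 1] [[0.5134, -0.3695, 0.051], [0.5901, -0.0063, -0.0494], [0.6117, -0.1833, -0.0786]] 2.113 [183579, 68246]
[0, 1] [[0.5134, -0.3695, 0.051], [0.5901, -0.0063, -0.0494], [0.6117, -0.1833, -0.0786]] 2.113 [183579, 68246]
```

View pics/tr.png

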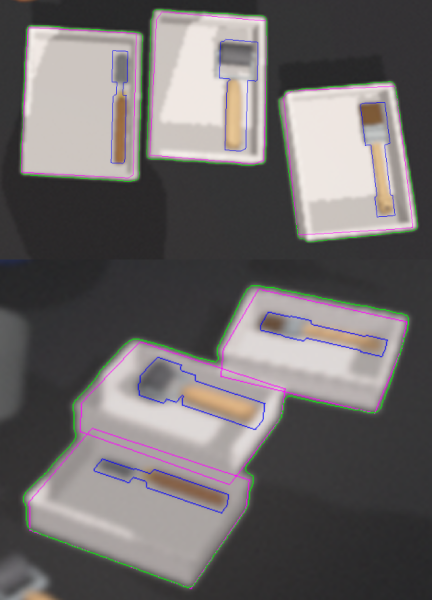

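servo_tool(
  series=[
    [0.39,0.86,-0.11,0,0,-0.12,50],
    [0.39,0.86,-0.11,0,0,-0.12,50],
    [0.39,0.86,-0.11,0,0,-0.12,50],
    [0.39,0.86,-0.11,0,0,-0.12,50],
    [0.39,0.86,-0.11,0,0,-0.12,50],
    [0.39,0.86,-0.11,0,0,-0.12,50],
    [0.39,0.86,-0.11,0,0,-0.12,50],
    [0.39,0.86,-0.11,0,0,-0.12,50],
    [0.39,0.86,-0.11,0,0,-0.12,50],
    [0.39,0.86,-0.11,0,0,-0.12,50],
  ],
)

```text
t: 1.63
ee_pos: [0.3365, -0.3616, 0.2061]
tcp_rot: [0.991, 0.132, 0.0, 0.0]
ft_force: [0.5, 0.3, -0.3]
width: 0.498
finger_force: 0.0
```

servo_tool(
  series=[
    [0.39,0.86,-0.11,0,0,-0.12,50],
    [0.39,0.86,-0.11,0,0,-0.12,50],
    [0.39,0.86,-0.11,0,0,-0.12,50],
    [0.39,0.86,-0.11,0,0,-0.12,50],
    [0.39,0.86,-0.11,0,0,-0.12,50],
    [0.39,0.86,-0.11,0,0,-0.12,50],
    [0.39,0.86,-0.11,0,0,-0.12,50],
    [0.39,0.86,-0.11,0,0,-0.12,50],
    [0.39,0.86,-0.11,0,0,-0.12,50],
    [0.39,0.86,-0.11,0,0,-0.12,50],
  ],
)

```text
t: 2.47
ee_pos: [0.4341, -0.1466, 0.1787]
tcp_rot: [0.998, 0.07, 0.0, 0.0]
ft_force: [0.4, 0.6, 0.4]
width: 0.502
finger_force: 0.0
```

servo_tool(
  series=[
    [0.39,0.86,-0.11,0,0,-0.12,50],
    [0.39,0.86,-0.11,0,0,-0.12,50],
    [0.39,0.86,-0.11,0,0,-0.12,50],
    [0.39,0.86,-0.11,0,0,-0.12,50],
    [0.39,0.86,-0.11,0,0,-0.12,50],
    [0.39,0.86,-0.11,0,0,-0.12,50],
    [0.39,0.86,-0.11,0,0,-0.12,50],
    [0.39,0.86,-0.11,0,0,-0.12,50],
    [0.39,0.86,-0.11,0,0,-0.12,50],
    [0.39,0.86,-0.11,0,0,-0.12,50],
  ],
)

```text
t: 3.3
ee_pos: [0.5316, 0.0685, 0.1511]
tcp_rot: [1.0, 0.007, 0.0, -0.0]
ft_force: [0.1, -0.4, -0.3]
width: 0.5
finger_force: 0.0
```

servo_tool(
  series=[
    [0.39,0.86,-0.11,0,0,-0.12,50],
    [0.39,0.86,-0.11,0,0,-0.12,50],
    [0.39,0.86,-0.11,0,0,-0.12,50],
    [0.39,0.86,-0.11,0,0,-0.12,50],
    [0.39,0.86,-0.11,0,0,-0.12,50],
    [0.39,0.86,-0.11,0,0,-0.12,50],
    [0.39,0.86,-0.11,0,0,-0.12,50],
    [0.39,0.86,-0.11,0,0,-0.12,50],
    [0.39,0.86,-0.11,0,0,-0.12,50],
    [0,0,0,0,0,0,50],
  ],
)

```text
t: 4.13
ee_pos: [0.6203, 0.2644, 0.1259]
tcp_rot: [0.999, -0.049, 0.001, -0.001]
ft_force: [-0.8, -0.6, 0.2]
width: 0.505
finger_force: 0.0
```

```bash
cat > go.py <<'E'
import sys
from h import *
from scipy.spatial.transform import Rotation as Ro
Y=dict(zip(("brush_a","brush_b","knife_a","knife_b","brayer"),([.628,.279,-6.9],[.422,.2785,9],[.4715,.4257,6.9],[.443,.172,-17],[.618,.1725,-20.8])))
T=dict(brush=(.513,-.369,.055),knife=(.590,-.007,-.04),brayer=(.611,-.183,-.065))
def slot(t,y,x=0):
    a,b,q=T[t];return [a+x*np.cos(q)-y*np.sin(q),b+x*np.sin(q)+y*np.cos(q),np.degrees(q)]
Y.update(S1=slot("brush",-.010),S2=slot("brush",.031),S3=slot("knife",-.014),S4=slot("knife",.028),S5=slot("brayer",.029))
if __name__=="__main__":
    s=ctrl.get_state();R=Ro.from_quat(s["tcp_rot"]).as_matrix();yaw=np.degrees(np.arctan2(R[1,0],R[0,0]))
    for k in sys.argv[1:]:
        g=Y[k];d=[(g[0]-s["ee_pos"][0])/.025,(g[1]-s["ee_pos"][1])/.025,(.022-s["ee_pos"][2])/.025,(g[2]-yaw)/6]
        print(k,np.round(g,3),"units x y z(to .022) az",np.round(d,2))
    print(s["t"],s["ee_pos"].round(4),round(yaw,1),"tilt",R[:,2].round(3),"w",round(s["width"],3),"f",s["ft_force"].round(1),round(s["finger_force"],1))
E
python3 go.py brush_a
```

```text
brush_a [ 0.628  0.279 -6.9  ] units x y z(to .022) az [ 0.31  0.58 -4.16 -0.22]
4.1333 [0.6203 0.2644 0.1259] -5.6 tilt [ 0.001  0.001 -1.   ] w 0.505 f [-0.8 -0.6  0.2] 0.0
```

servo_tool(
  series=[
    [0.1,0.58,0,0,0,-0.22,50],
    [0,0,-0.8,0,0,0,50],
    [0,0,-0.8,0,0,0,50],
    [0,0,-0.8,0,0,0,50],
    [0,0,-0.8,0,0,0,50],
    [0,0,-0.6,0,0,0,50],
    [0,0,-0.3,0,0,0,50],
    [0,0,-0.06,0,0,0,50],
    [0,0,0,0,0,0,50],
    [0,0,0,0,0,0,0],
  ],
)

```text
t: 4.97
ee_pos: [0.6221, 0.2756, 0.0233]
tcp_rot: [0.998, -0.061, 0.001, -0.0]
ft_force: [-0.3, -0.1, -0.6]
width: 0.447
finger_force: 0.0
```

servo_tool(
  series=[
    [0,0,0,0,0,0,0],
    [0,0,0,0,0,0,0],
    [0,0,0,0,0,0,0],
    [0,0,0,0,0,0,0],
    [0,0,0,0,0,0,0],
    [0,0,0,0,0,0,0],
  ],
)

```text
t: 5.47
ee_pos: [0.6218, 0.2755, 0.0229]
tcp_rot: [0.998, -0.061, 0.0, -0.0]
ft_force: [-0.9, 0.4, 5.2]
width: 0.15
finger_force: 30.0
```

```bash
python3 go.py S1
```

```text
S1 [ 0.514 -0.379  3.151] units x y z(to .022) az [ -4.33 -26.18  -0.04   1.68]
5.4667 [0.6218 0.2755 0.0229] -7.0 tilt [ 0.001  0.    -1.   ] w 0.15 f [-0.9  0.4  5.2] 30.0
```

servo_tool(
  series=[
    [0,0,0.5,0,0,0,0],
    [0,0,0.9,0,0,0,0],
    [0,0,0.9,0,0,0,0],
    [0,0,0.9,0,0,0,0],
    [0,-0.2,0.8,0,0,0,0],
    [-0.1,-0.5,0,0,0,0.06,0],
    [-0.15,-0.87,0,0,0,0.06,0],
    [-0.15,-0.87,0,0,0,0.06,0],
    [-0.15,-0.87,0,0,0,0.06,0],
    [-0.15,-0.87,0,0,0,0.06,0],
  ],
)

```text
t: 6.3
ee_pos: [0.6027, 0.1692, 0.1217]
tcp_rot: [0.999, -0.045, -0.001, 0.0]
ft_force: [-0.2, -0.3, -0.0]
width: 0.145
finger_force: 30.0
```

servo_tool(
  series=[
    [-0.15,-0.87,0,0,0,0.06,0],
    [-0.15,-0.87,0,0,0,0.06,0],
    [-0.15,-0.87,0,0,0,0.06,0],
    [-0.15,-0.87,0,0,0,0.06,0],
    [-0.15,-0.87,0,0,0,0.06,0],
    [-0.15,-0.87,0,0,0,0.06,0],
    [-0.15,-0.87,0,0,0,0.06,0],
    [-0.15,-0.87,0,0,0,0.06,0],
    [-0.15,-0.87,0,0,0,0.06,0],
    [-0.15,-0.87,0,0,0,0.06,0],
  ],
)

```text
t: 7.13
ee_pos: [0.5651, -0.0481, 0.1218]
tcp_rot: [1.0, -0.013, -0.001, 0.0]
ft_force: [-0.3, -0.5, -0.3]
width: 0.146
finger_force: 30.0
```

servo_tool(
  series=[
    [-0.15,-0.87,0,0,0,0.06,0],
    [-0.15,-0.87,0,0,0,0.06,0],
    [-0.15,-0.87,0,0,0,0.06,0],
    [-0.15,-0.87,0,0,0,0.06,0],
    [-0.15,-0.87,0,0,0,0.06,0],
    [-0.15,-0.87,0,0,0,0.06,0],
    [-0.15,-0.87,0,0,0,0.06,0],
    [-0.15,-0.87,0,0,0,0.06,0],
    [-0.15,-0.87,0,0,0,0.06,0],
    [-0.15,-0.87,0,0,0,0.06,0],
  ],
)

```text
t: 7.97
ee_pos: [0.5274, -0.2652, 0.1218]
tcp_rot: [1.0, 0.018, -0.001, -0.0]
ft_force: [0.1, 0.3, -0.4]
width: 0.145
finger_force: 30.0
```

servo_tool(
  series=[
    [-0.15,-0.87,0,0,0,0.06,0],
    [-0.15,-0.87,0,0,0,0.06,0],
    [-0.1,-0.87,0,0,0,0.06,0],
    [-0.1,-0.6,0,0,0,0,0],
    [0,0,0,0,0,0,0],
    [0,0,0,0,0,0,0],
  ],
)

```text
t: 8.47
ee_pos: [0.5156, -0.3446, 0.1219]
tcp_rot: [1.0, 0.026, -0.0, -0.0]
ft_force: [-0.1, 0.2, -0.6]
width: 0.15
finger_force: 30.0
```

```bash
python3 go.py S1; python3 - <<'E'
from h import *
a=[cv2.resize(ctrl.read_camera(n)["img"],None,fx=1.5625,fy=1.5625)for n in("top","side")]
cv2.imwrite("pics/c1.png",np.hstack([a[0][200:500,400:],a[1][100:400,300:700]]))
E
```

```text
S1 [ 0.514 -0.379  3.151] units x y z(to .022) az [-0.08 -1.37 -3.99  0.02]
8.4667 [ 0.5156 -0.3446  0.1219] 3.0 tilt [-0.001  0.001 -1.   ] w 0.15 f [-0.1  0.2 -0.6] 30.0
```

View pics/c1.png

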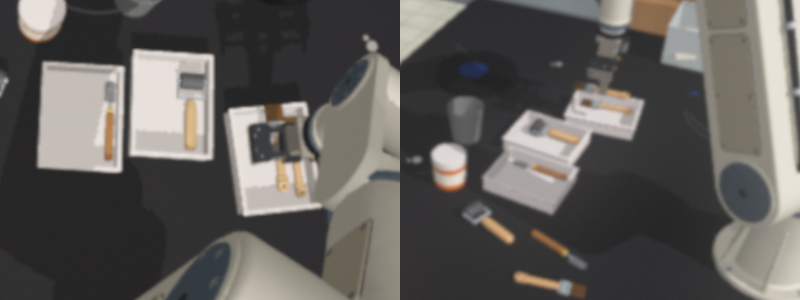

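servo_tool(
  series=[
    [-0.1,-0.8,0,0,0,0,0],
    [-0.1,-0.57,0,0,0,0,0],
    [0,0,-0.8,0,0,0,0],
    [0,0,-0.8,0,0,0,0],
    [0,0,-0.8,0,0,0,0],
    [0,0,-0.6,0,0,0,0],
    [0,0,-0.4,0,0,0,0],
    [0,0,-0.2,0,0,0,0],
    [0,0,-0.15,0,0,0,0],
    [0,0,0,0,0,0,0],
  ],
)

```text
t: 9.4
ee_pos: [0.5115, -0.3785, 0.0284]
tcp_rot: [1.0, 0.027, -0.0, -0.0]
ft_force: [-0.4, -0.8, -0.2]
width: 0.147
finger_force: 30.0
```

```bash
python3 go.py S1
```

```text
S1 [ 0.514 -0.379  3.151] units x y z(to .022) az [ 0.08 -0.02 -0.26  0.  ]
9.4 [ 0.5115 -0.3785  0.0284] 3.1 tilt [-0.  0. -1.] w 0.147 f [-0.4 -0.8 -0.2] 30.0
```

servo_tool(
  series=[
    [0,0,-0.06,0,0,0,0],
    [0,0,0,0,0,0,0],
    [0,0,0,0,0,0,26],
    [0,0,0,0,0,0,26],
    [0,0,0,0,0,0,26],
    [0,0,0.3,0,0,0,26],
    [0,0,0.8,0,0,0,26],
    [0,0,0.9,0,0,0,26],
    [0,0,0.9,0,0,0,26],
    [0,0,0.9,0,0,0,26],
  ],
)

```text
t: 10.23
ee_pos: [0.5113, -0.3786, 0.1236]
tcp_rot: [1.0, 0.027, 0.0, 0.0]
ft_force: [-0.6, 0.3, -0.4]
width: 0.26
finger_force: 0.0
```

```bash
python3 go.py brush_b
```

```text
brush_b [0.422 0.278 9.   ] units x y z(to .022) az [-3.57 26.28 -4.07  0.98]
10.2333 [ 0.5113 -0.3786  0.1236] 3.1 tilt [ 0. -0. -1.] w 0.26 f [-0.6  0.3 -0.4] 0.0
```

servo_tool(
  series=[
    [-0.11,0.88,0,0,0,0.03,50],
    [-0.11,0.88,0,0,0,0.03,50],
    [-0.11,0.88,0,0,0,0.03,50],
    [-0.11,0.88,0,0,0,0.03,50],
    [-0.11,0.88,0,0,0,0.03,50],
    [-0.11,0.88,0,0,0,0.03,50],
    [-0.11,0.88,0,0,0,0.03,50],
    [-0.11,0.88,0,0,0,0.03,50],
    [-0.11,0.88,0,0,0,0.03,50],
    [-0.11,0.88,0,0,0,0.03,50],
  ],
)

```text
t: 11.07
ee_pos: [0.4838, -0.1577, 0.1228]
tcp_rot: [0.999, 0.043, 0.0, 0.0]
ft_force: [-0.4, -0.1, -0.5]
width: 0.501
finger_force: 0.0
```

servo_tool(
  series=[
    [-0.11,0.88,0,0,0,0.03,50],
    [-0.11,0.88,0,0,0,0.03,50],
    [-0.11,0.88,0,0,0,0.03,50],
    [-0.11,0.88,0,0,0,0.03,50],
    [-0.11,0.88,0,0,0,0.03,50],
    [-0.11,0.88,0,0,0,0.03,50],
    [-0.11,0.88,0,0,0,0.03,50],
    [-0.11,0.88,0,0,0,0.03,50],
    [-0.11,0.88,0,0,0,0.03,50],
    [-0.11,0.88,0,0,0,0.03,50],
  ],
)

```text
t: 11.9
ee_pos: [0.4564, 0.0624, 0.1228]
tcp_rot: [0.998, 0.059, 0.0, -0.0]
ft_force: [0.3, 0.2, 0.1]
width: 0.5
finger_force: 0.0
```

servo_tool(
  series=[
    [-0.11,0.88,0,0,0,0.03,50],
    [-0.11,0.88,0,0,0,0.03,50],
    [-0.11,0.88,0,0,0,0.03,50],
    [-0.11,0.88,0,0,0,0.03,50],
    [-0.11,0.88,0,0,0,0.03,50],
    [-0.11,0.88,0,0,0,0.03,50],
    [-0.11,0.88,0,0,0,0.03,50],
    [-0.11,0.8,0,0,0,0.03,50],
    [-0.11,0.6,0,0,0,0.03,50],
    [0,0,0,0,0,0,50],
  ],
)

```text
t: 12.73
ee_pos: [0.4317, 0.2527, 0.1228]
tcp_rot: [0.997, 0.074, 0.001, -0.001]
ft_force: [0.5, -1.2, -0.3]
width: 0.502
finger_force: 0.0
```

servo_tool(
  series=[
    [0,0,0,0,0,0,50],
    [0,0,0,0,0,0,50],
  ],
)

```text
t: 12.9
ee_pos: [0.4316, 0.2499, 0.1224]
tcp_rot: [0.997, 0.073, 0.0, 0.0]
ft_force: [0.5, -0.0, -0.2]
width: 0.497
finger_force: 0.0
```

```bash
python3 go.py brush_b
```

```text
brush_b [0.422 0.278 9.   ] units x y z(to .022) az [-0.38  1.15 -4.01  0.11]
12.9 [0.4316 0.2499 0.1224] 8.4 tilt [ 0. -0. -1.] w 0.497 f [ 0.5 -0.  -0.2] 0.0
```

servo_tool(
  series=[
    [-0.1,0.7,0,0,0,0.1,50],
    [-0.08,0.45,0,0,0,0,50],
    [0,0,-0.8,0,0,0,50],
    [0,0,-0.8,0,0,0,50],
    [0,0,-0.8,0,0,0,50],
    [0,0,-0.8,0,0,0,50],
    [0,0,-0.5,0,0,0,50],
    [0,0,-0.28,0,0,0,50],
    [0,0,0,0,0,0,50],
    [0,0,0,0,0,0,0],
  ],
)

```text
t: 13.73
ee_pos: [0.4273, 0.2789, 0.0227]
tcp_rot: [0.997, 0.078, -0.0, 0.0]
ft_force: [-0.3, -0.1, -0.1]
width: 0.449
finger_force: 0.0
```

servo_tool(
  series=[
    [0,0,0,0,0,0,0],
    [0,0,0,0,0,0,0],
    [0,0,0,0,0,0,0],
    [0,0,0,0,0,0,0],
    [0,0,0,0,0,0,0],
    [0,0,0,0,0,0,0],
  ],
)

```text
t: 14.23
ee_pos: [0.4275, 0.2794, 0.0232]
tcp_rot: [0.997, 0.078, 0.0, -0.0]
ft_force: [-2.1, -0.2, 6.0]
width: 0.148
finger_force: 30.0
```

```bash
python3 go.py S2
```

```text
S2 [ 0.511 -0.338  3.151] units x y z(to .022) az [  3.35 -24.7   -0.05  -0.97]
14.2333 [0.4275 0.2794 0.0232] 9.0 tilt [ 0.001  0.001 -1.   ] w 0.148 f [-2.1 -0.2  6. ] 30.0
```

servo_tool(
  series=[
    [0,0,0.5,0,0,0,0],
    [0,0,0.9,0,0,0,0],
    [0,0,0.9,0,0,0,0],
    [0,0,0.9,0,0,0,0],
    [0,-0.2,0.8,0,0,0,0],
    [0.13,-0.5,0,0,0,-0.04,0],
    [0.13,-0.88,0,0,0,-0.04,0],
    [0.13,-0.88,0,0,0,-0.04,0],
    [0.13,-0.88,0,0,0,-0.04,0],
    [0.13,-0.88,0,0,0,-0.04,0],
  ],
)

```text
t: 15.07
ee_pos: [0.4429, 0.1721, 0.1219]
tcp_rot: [0.998, 0.068, -0.0, 0.0]
ft_force: [0.6, 0.1, -0.8]
width: 0.145
finger_force: 30.0
```

servo_tool(
  series=[
    [0.13,-0.88,0,0,0,-0.04,0],
    [0.13,-0.88,0,0,0,-0.04,0],
    [0.13,-0.88,0,0,0,-0.04,0],
    [0.13,-0.88,0,0,0,-0.04,0],
    [0.13,-0.88,0,0,0,-0.04,0],
    [0.13,-0.88,0,0,0,-0.04,0],
    [0.13,-0.88,0,0,0,-0.04,0],
    [0.13,-0.88,0,0,0,-0.04,0],
    [0.13,-0.88,0,0,0,-0.04,0],
    [0.13,-0.88,0,0,0,-0.04,0],
  ],
)

```text
t: 15.9
ee_pos: [0.4752, -0.0479, 0.1218]
tcp_rot: [0.999, 0.046, -0.001, -0.0]
ft_force: [0.0, 0.6, -0.3]
width: 0.146
finger_force: 30.0
```

servo_tool(
  series=[
    [0.13,-0.88,0,0,0,-0.03,0],
    [0.13,-0.88,0,0,0,-0.03,0],
    [0.13,-0.88,0,0,0,-0.03,0],
    [0.13,-0.88,0,0,0,-0.03,0],
    [0.13,-0.88,0,0,0,-0.03,0],
    [0.13,-0.88,0,0,0,-0.03,0],
    [0.13,-0.88,0,0,0,-0.03,0],
    [0.13,-0.88,0,0,0,-0.03,0],
    [0.13,-0.88,0,0,0,-0.03,0],
    [0.13,-0.88,0,0,0,-0.03,0],
  ],
)

```text
t: 16.73
ee_pos: [0.5075, -0.2677, 0.1215]
tcp_rot: [1.0, 0.031, -0.001, -0.0]
ft_force: [0.9, -0.2, 0.5]
width: 0.149
finger_force: 30.0
```

servo_tool(
  series=[
    [0.13,-0.7,0,0,0,-0.03,0],
    [0.13,-0.5,0,0,0,-0.03,0],
    [0,0,0,0,0,0,0],
    [0,0,0,0,0,0,0],
    [0,0,0,0,0,0,0],
  ],
)

```text
t: 17.15
ee_pos: [0.5144, -0.2955, 0.1222]
tcp_rot: [1.0, 0.028, -0.0, -0.0]
ft_force: [0.9, -0.6, -0.2]
width: 0.15
finger_force: 30.0
```

```bash
python3 go.py S2
```

```text
S2 [ 0.511 -0.338  3.151] units x y z(to .022) az [-0.13 -1.7  -4.01 -0.01]
17.15 [ 0.5144 -0.2955  0.1222] 3.2 tilt [-0.001  0.001 -1.   ] w 0.15 f [ 0.9 -0.6 -0.2] 30.0
```

servo_tool(
  series=[
    [0.06,-0.8,0,0,0,0,0],
    [0,-0.6,0,0,0,0,0],
    [0,-0.3,-0.8,0,0,0,0],
    [0,0,-0.8,0,0,0,0],
    [0,0,-0.8,0,0,0,0],
    [0,0,-0.6,0,0,0,0],
    [0,0,-0.4,0,0,0,0],
    [0,0,-0.2,0,0,0,0],
    [0,0,-0.15,0,0,0,0],
    [0,0,0,0,0,0,0],
  ],
)

```text
t: 17.98
ee_pos: [0.5164, -0.3388, 0.0287]
tcp_rot: [1.0, 0.028, -0.0, -0.0]
ft_force: [0.8, -1.2, -0.6]
width: 0.148
finger_force: 30.0
```

servo_tool(
  series=[
    [0,0,-0.06,0,0,0,0],
    [0,0,0,0,0,0,0],
    [0,0,0,0,0,0,0],
  ],
)

```text
t: 18.23
ee_pos: [0.5168, -0.3391, 0.028]
tcp_rot: [1.0, 0.028, 0.0, 0.0]
ft_force: [0.1, -0.1, -0.2]
width: 0.148
finger_force: 30.0
```

servo_tool(
  series=[
    [0,0,0,0,0,0,26],
    [0,0,0,0,0,0,26],
    [0,0,0,0,0,0,26],
    [0,0,0,0,0,0,26],
    [0,0,0.3,0,0,0,26],
    [0,0,0.8,0,0,0,26],
    [0,0,0.9,0,0,0,26],
    [0,0,0.9,0,0,0,26],
    [0,0,0.9,0,0,0,26],
    [0,0,0,0,0,0,26],
  ],
)

```text
t: 19.07
ee_pos: [0.5187, -0.3404, 0.1273]
tcp_rot: [1.0, 0.028, 0.003, 0.002]
ft_force: [-0.1, 0.8, 0.8]
width: 0.257
finger_force: 0.0
```

```bash
python3 go.py knife_a knife_b
```

```text
knife_a [0.472 0.426 6.9  ] units x y z(to .022) az [-1.89 30.64 -4.21  0.62]
knife_b [  0.443   0.172 -17.   ] units x y z(to .022) az [-3.03 20.49 -4.21 -3.36]
19.0667 [ 0.5187 -0.3404  0.1273] 3.2 tilt [ 0.006 -0.004 -1.   ] w 0.257 f [-0.1  0.8  0.8] 0.0
```

servo_tool(
  series=[
    [-0.06,0.88,0,0,0,0.02,50],
    [-0.06,0.88,0,0,0,0.02,50],
    [-0.06,0.88,0,0,0,0.02,50],
    [-0.06,0.88,0,0,0,0.02,50],
    [-0.06,0.88,0,0,0,0.02,50],
    [-0.06,0.88,0,0,0,0.02,50],
    [-0.06,0.88,0,0,0,0.02,50],
    [-0.06,0.88,0,0,0,0.02,50],
    [-0.06,0.88,0,0,0,0.02,50],
    [-0.06,0.88,0,0,0,0.02,50],
  ],
)

```text
t: 19.9
ee_pos: [0.501, -0.1178, 0.1222]
tcp_rot: [0.999, 0.038, -0.0, -0.0]
ft_force: [0.3, -0.1, 0.3]
width: 0.5
finger_force: 0.0
```

servo_tool(
  series=[
    [-0.06,0.88,0,0,0,0.02,50],
    [-0.06,0.88,0,0,0,0.02,50],
    [-0.06,0.88,0,0,0,0.02,50],
    [-0.06,0.88,0,0,0,0.02,50],
    [-0.06,0.88,0,0,0,0.02,50],
    [-0.06,0.88,0,0,0,0.02,50],
    [-0.06,0.88,0,0,0,0.02,50],
    [-0.06,0.88,0,0,0,0.02,50],
    [-0.06,0.88,0,0,0,0.02,50],
    [-0.06,0.88,0,0,0,0.02,50],
  ],
)

```text
t: 20.73
ee_pos: [0.486, 0.1021, 0.1222]
tcp_rot: [0.999, 0.049, -0.0, 0.0]
ft_force: [0.1, -0.7, -0.4]
width: 0.5
finger_force: 0.0
```

servo_tool(
  series=[
    [-0.06,0.88,0,0,0,0.02,50],
    [-0.06,0.88,0,0,0,0.02,50],
    [-0.06,0.88,0,0,0,0.02,50],
    [-0.06,0.88,0,0,0,0.02,50],
    [-0.06,0.88,0,0,0,0.02,50],
    [-0.06,0.88,0,0,0,0.02,50],
    [-0.06,0.88,0,0,0,0.02,50],
    [-0.06,0.88,0,0,0,0.02,50],
    [-0.06,0.88,0,0,0,0.02,50],
    [-0.06,0.88,0,0,0,0.02,50],
  ],
)

```text
t: 21.57
ee_pos: [0.471, 0.3221, 0.1221]
tcp_rot: [0.998, 0.059, -0.0, 0.0]
ft_force: [-0.9, -0.8, 0.6]
width: 0.502
finger_force: 0.0
```

servo_tool(
  series=[
    [-0.06,0.88,0,0,0,0.02,50],
    [-0.06,0.88,0,0,0,0,50],
    [-0.06,0.88,0,0,0,0,50],
    [-0.06,0.7,0,0,0,0,50],
    [-0.06,0.4,0,0,0,0,50],
    [0,0,0,0,0,0,50],
    [0,0,0,0,0,0,50],
    [0,0,0,0,0,0,50],
  ],
)

```text
t: 22.23
ee_pos: [0.4637, 0.4136, 0.1221]
tcp_rot: [0.998, 0.06, -0.0, 0.0]
ft_force: [0.4, -0.3, -0.0]
width: 0.506
finger_force: 0.0
```

```bash
python3 go.py knife_a;  python3 - <<'E'
from fit import *
c=ctrl.read_camera("top")
t=cv2.resize(c["img"],None,fx=3,fy=3,interpolation=cv2.INTER_CUBIC)
cv2.imwrite("pics/c2.png",t[480:900,780:1450])
E
```

```text
knife_a [0.472 0.426 6.9  ] units x y z(to .022) az [ 0.31  0.49 -4.    0.  ]
22.2333 [0.4637 0.4136 0.1221] 6.9 tilt [-0.001 -0.001 -1.   ] w 0.506 f [ 0.4 -0.3 -0. ] 0.0
```

View pics/c2.png

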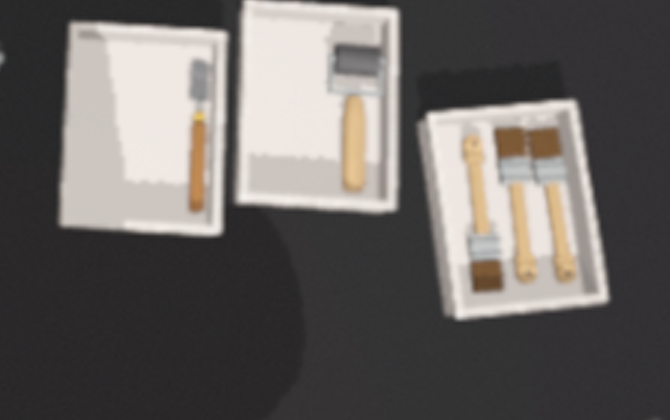

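servo_tool(
  series=[
    [0.16,0.49,0,0,0,0,50],
    [0,0,-0.4,0,0,0,50],
    [0,0,-0.8,0,0,0,50],
    [0,0,-0.8,0,0,0,50],
    [0,0,-0.8,0,0,0,50],
    [0,0,-0.6,0,0,0,50],
    [0,0,-0.4,0,0,0,50],
    [0,0,-0.2,0,0,0,50],
    [0,0,0,0,0,0,50],
    [0,0,0,0,0,0,0],
  ],
)

```text
t: 23.12
ee_pos: [0.4681, 0.4267, 0.0226]
tcp_rot: [0.998, 0.06, 0.0, -0.0]
ft_force: [-0.3, 0.1, 0.5]
width: 0.45
finger_force: 0.0
```

servo_tool(
  series=[
    [0,0,0,0,0,0,0],
    [0,0,0,0,0,0,0],
    [0,0,0,0,0,0,0],
    [0,0,0,0,0,0,0],
    [0,0,0,0,0,0,0],
    [0,0,0,0,0,0,0],
  ],
)

```text
t: 23.62
ee_pos: [0.4682, 0.4271, 0.023]
tcp_rot: [0.998, 0.06, 0.0, -0.0]
ft_force: [-0.5, -0.0, 6.0]
width: 0.169
finger_force: 30.0
```

```bash
python3 go.py S3
```

```text
S3 [ 0.589 -0.021 -2.292] units x y z(to .022) az [  4.85 -17.93  -0.04  -1.53]
23.6167 [0.4682 0.4271 0.023 ] 6.9 tilt [ 0.001  0.001 -1.   ] w 0.169 f [-0.5 -0.   6. ] 30.0
```

servo_tool(
  series=[
    [0,0,0.5,0,0,0,0],
    [0,0,0.9,0,0,0,0],
    [0,0,0.9,0,0,0,0],
    [0,0,0.9,0,0,0,0],
    [0,-0.2,0.8,0,0,0,0],
    [0.22,-0.5,0,0,0,-0.07,0],
    [0.22,-0.88,0,0,0,-0.07,0],
    [0.22,-0.88,0,0,0,-0.07,0],
    [0.22,-0.88,0,0,0,-0.07,0],
    [0.22,-0.88,0,0,0,-0.07,0],
  ],
)

```text
t: 24.45
ee_pos: [0.4952, 0.3196, 0.122]
tcp_rot: [0.999, 0.042, -0.0, 0.0]
ft_force: [0.5, 0.6, 0.1]
width: 0.169
finger_force: 30.0
```

servo_tool(
  series=[
    [0.22,-0.88,0,0,0,-0.07,0],
    [0.22,-0.88,0,0,0,-0.07,0],
    [0.22,-0.88,0,0,0,-0.07,0],
    [0.22,-0.88,0,0,0,-0.07,0],
    [0.22,-0.88,0,0,0,-0.07,0],
    [0.22,-0.88,0,0,0,-0.07,0],
    [0.22,-0.88,0,0,0,-0.07,0],
    [0.22,-0.88,0,0,0,-0.07,0],
    [0.22,-0.88,0,0,0,-0.07,0],
    [0.22,-0.88,0,0,0,-0.07,0],
  ],
)

```text
t: 25.28
ee_pos: [0.55, 0.0996, 0.122]
tcp_rot: [1.0, 0.005, -0.0, 0.0]
ft_force: [0.4, 0.3, -0.2]
width: 0.172
finger_force: 30.0
```

servo_tool(
  series=[
    [0.22,-0.88,0,0,0,-0.07,0],
    [0.22,-0.88,0,0,0,-0.07,0],
    [0.22,-0.88,0,0,0,-0.07,0],
    [0.22,-0.7,0,0,0,-0.07,0],
    [0.22,-0.5,0,0,0,-0.07,0],
    [0.1,-0.3,0,0,0,0,0],
    [0,0,0,0,0,0,0],
    [0,0,0,0,0,0,0],
    [0,0,0,0,0,0,0],
  ],
)

```text
t: 26.03
ee_pos: [0.58, -0.0015, 0.1221]
tcp_rot: [1.0, -0.013, -0.0, -0.0]
ft_force: [-0.4, 0.3, -0.4]
width: 0.167
finger_force: 30.0
```

```bash
python3 go.py S3
```

```text
S3 [ 0.589 -0.021 -2.292] units x y z(to .022) az [ 0.38 -0.78 -4.01 -0.14]
26.0333 [ 0.58   -0.0015  0.1221] -1.5 tilt [-0.001  0.    -1.   ] w 0.167 f [-0.4  0.3 -0.4] 30.0
```

servo_tool(
  series=[
    [0.22,-0.5,0,0,0,-0.14,0],
    [0,-0.28,-0.3,0,0,0,0],
    [0,0,-0.8,0,0,0,0],
    [0,0,-0.8,0,0,0,0],
    [0,0,-0.7,0,0,0,0],
    [0,0,-0.5,0,0,0,0],
    [0,0,-0.4,0,0,0,0],
    [0,0,-0.2,0,0,0,0],
    [0,0,-0.1,0,0,0,0],
    [0,0,0,0,0,0,0],
  ],
)

```text
t: 26.87
ee_pos: [0.586, -0.0217, 0.0275]
tcp_rot: [1.0, -0.02, -0.0, 0.0]
ft_force: [0.3, -0.2, -0.5]
width: 0.175
finger_force: 30.0
```

servo_tool(
  series=[
    [0,0,0,0,0,0,0],
    [0,0,0,0,0,0,0],
  ],
)

```text
t: 27.03
ee_pos: [0.5865, -0.0217, 0.0279]
tcp_rot: [1.0, -0.02, 0.001, 0.0]
ft_force: [0.2, 0.5, -0.4]
width: 0.17
finger_force: 30.0
```

servo_tool(
  series=[
    [0,0,0,0,0,0,28],
    [0,0,0,0,0,0,28],
    [0,0,0,0,0,0,28],
    [0,0,0,0,0,0,28],
    [0,0,0.3,0,0,0,28],
    [0,0,0.8,0,0,0,28],
    [0,0,0.9,0,0,0,28],
    [0,0,0.9,0,0,0,28],
    [0,0,0.9,0,0,0,28],
    [0,0,0,0,0,0,28],
  ],
)

```text
t: 27.87
ee_pos: [0.5886, -0.0217, 0.1271]
tcp_rot: [1.0, -0.02, 0.003, 0.0]
ft_force: [1.4, 0.3, 0.2]
width: 0.281
finger_force: 0.0
```

```bash
python3 go.py knife_b
```

```text
knife_b [  0.443   0.172 -17.   ] units x y z(to .022) az [-5.82  7.75 -4.21 -2.45]
27.8667 [ 0.5886 -0.0217  0.1271] -2.3 tilt [ 0.007 -0.    -1.   ] w 0.281 f [1.4 0.3 0.2] 0.0
```

servo_tool(
  series=[
    [-0.55,0.75,0,0,0,-0.24,50],
    [-0.55,0.75,0,0,0,-0.24,50],
    [-0.55,0.75,0,0,0,-0.24,50],
    [-0.55,0.75,0,0,0,-0.24,50],
    [-0.55,0.75,0,0,0,-0.24,50],
    [-0.55,0.75,0,0,0,-0.24,50],
    [-0.55,0.75,0,0,0,-0.24,50],
    [-0.55,0.75,0,0,0,-0.24,50],
    [-0.55,0.75,0,0,0,-0.24,50],
    [-0.4,0.6,0,0,0,-0.24,50],
  ],
)

```text
t: 28.7
ee_pos: [0.4507, 0.163, 0.1221]
tcp_rot: [0.989, -0.146, -0.0, 0.0]
ft_force: [0.5, -0.0, 0.0]
width: 0.499
finger_force: 0.0
```

servo_tool(
  series=[
    [-0.2,0.2,0,0,0,-0.05,50],
    [0,0,0,0,0,0,50],
    [0,0,0,0,0,0,50],
    [0,0,0,0,0,0,50],
  ],
)

```text
t: 29.03
ee_pos: [0.4477, 0.1666, 0.1224]
tcp_rot: [0.989, -0.148, 0.0, 0.0]
ft_force: [0.1, -0.1, -0.0]
width: 0.498
finger_force: 0.0
```

```bash
python3 go.py knife_b
```

```text
knife_b [  0.443   0.172 -17.   ] units x y z(to .022) az [-0.19  0.22 -4.01  0.  ]
29.0333 [0.4477 0.1666 0.1224] -17.0 tilt [ 0. -0. -1.] w 0.498 f [ 0.1 -0.1 -0. ] 0.0
```

servo_tool(
  series=[
    [-0.03,0.17,0,0,0,0,50],
    [0,0,-0.4,0,0,0,50],
    [0,0,-0.8,0,0,0,50],
    [0,0,-0.8,0,0,0,50],
    [0,0,-0.8,0,0,0,50],
    [0,0,-0.6,0,0,0,50],
    [0,0,-0.4,0,0,0,50],
    [0,0,-0.2,0,0,0,50],
    [0,0,0,0,0,0,50],
    [0,0,0,0,0,0,0],
  ],
)

```text
t: 29.87
ee_pos: [0.4466, 0.1713, 0.0224]
tcp_rot: [0.989, -0.148, -0.0, 0.0]
ft_force: [0.5, 0.3, -0.0]
width: 0.448
finger_force: 0.0
```

servo_tool(
  series=[
    [0,0,0,0,0,0,0],
    [0,0,0,0,0,0,0],
    [0,0,0,0,0,0,0],
    [0,0,0,0,0,0,0],
    [0,0,0,0,0,0,0],
    [0,0,0,0,0,0,0],
  ],
)

```text
t: 30.37
ee_pos: [0.4468, 0.1715, 0.0229]
tcp_rot: [0.989, -0.148, 0.0, -0.0]
ft_force: [-1.5, -0.3, 6.7]
width: 0.17
finger_force: 30.0
```

```bash
python3 go.py S4
```

```text
S4 [ 0.591  0.021 -2.292] units x y z(to .022) az [ 5.77 -6.02 -0.04  2.46]
30.3667 [0.4468 0.1715 0.0229] -17.0 tilt [ 0.001  0.    -1.   ] w 0.17 f [-1.5 -0.3  6.7] 30.0
```

servo_tool(
  series=[
    [0,0,0.5,0,0,0,0],
    [0,0,0.9,0,0,0,0],
    [0,0,0.9,0,0,0,0],
    [0,0,0.9,0,0,0,0],
    [0.2,-0.2,0.8,0,0,0.1,0],
    [0.57,-0.58,0,0,0,0.24,0],
    [0.57,-0.58,0,0,0,0.24,0],
    [0.57,-0.58,0,0,0,0.24,0],
    [0.57,-0.58,0,0,0,0.24,0],
    [0.57,-0.58,0,0,0,0.24,0],
  ],
)

```text
t: 31.2
ee_pos: [0.5231, 0.0931, 0.1224]
tcp_rot: [0.997, -0.08, 0.0, -0.0]
ft_force: [0.8, 0.1, -0.9]
width: 0.169
finger_force: 30.0
```

servo_tool(
  series=[
    [0.57,-0.58,0,0,0,0.24,0],
    [0.57,-0.58,0,0,0,0.24,0],
    [0.57,-0.58,0,0,0,0.24,0],
    [0.5,-0.5,0,0,0,0.24,0],
    [0.5,-0.5,0,0,0,0.2,0],
    [0.2,-0.2,0,0,0,0,0],
    [0,0,0,0,0,0,0],
    [0,0,0,0,0,0,0],
    [0,0,0,0,0,0,0],
  ],
)

```text
t: 31.95
ee_pos: [0.5945, 0.021, 0.1221]
tcp_rot: [1.0, -0.02, -0.001, -0.0]
ft_force: [-0.1, 0.1, -0.8]
width: 0.169
finger_force: 30.0
```

```bash
python3 go.py S4
```

```text
S4 [ 0.591  0.021 -2.292] units x y z(to .022) az [-0.13  0.   -4.   -0.  ]
31.95 [0.5945 0.021  0.1221] -2.3 tilt [-0.001  0.    -1.   ] w 0.169 f [-0.1  0.1 -0.8] 30.0
```

servo_tool(
  series=[
    [0,0,-0.3,0,0,0,0],
    [0,0,-0.8,0,0,0,0],
    [0,0,-0.8,0,0,0,0],
    [0,0,-0.7,0,0,0,0],
    [0,0,-0.5,0,0,0,0],
    [0,0,-0.4,0,0,0,0],
    [0,0,-0.2,0,0,0,0],
    [0,0,-0.1,0,0,0,0],
    [0,0,0,0,0,0,0],
    [0,0,0,0,0,0,0],
  ],
)

```text
t: 32.78
ee_pos: [0.5959, 0.0204, 0.0279]
tcp_rot: [1.0, -0.02, 0.001, -0.0]
ft_force: [-0.4, 0.0, -0.7]
width: 0.17
finger_force: 30.0
```

servo_tool(
  series=[
    [0,0,0,0,0,0,0],
    [0,0,0,0,0,0,28],
    [0,0,0,0,0,0,28],
    [0,0,0,0,0,0,28],
    [0,0,0,0,0,0,28],
    [0,0,0.3,0,0,0,28],
    [0,0,0.8,0,0,0,28],
    [0,0,0.9,0,0,0,28],
    [0,0,0.9,0,0,0,28],
    [0,0,0.9,0,0,0,28],
  ],
)

```text
t: 33.62
ee_pos: [0.5953, 0.0204, 0.1238]
tcp_rot: [1.0, -0.02, -0.0, -0.0]
ft_force: [0.9, 0.5, -0.5]
width: 0.278
finger_force: 0.0
```

servo_tool(
  series=[
    [0,0,0,0,0,0,28],
    [0,0,0,0,0,0,28],
  ],
)

```text
t: 33.78
ee_pos: [0.5964, 0.0204, 0.124]
tcp_rot: [1.0, -0.02, 0.002, -0.0]
ft_force: [-0.4, -0.0, -0.8]
width: 0.279
finger_force: 0.0
```

```bash
python3 go.py brayer
```

```text
brayer [  0.618   0.172 -20.8  ] units x y z(to .022) az [ 0.87  6.08 -4.08 -3.09]
33.7833 [0.5964 0.0204 0.124 ] -2.3 tilt [ 0.003  0.    -1.   ] w 0.279 f [-0.4 -0.  -0.8] 0.0
```

servo_tool(
  series=[
    [0.07,0.68,0,0,0,-0.34,55],
    [0.07,0.68,0,0,0,-0.34,55],
    [0.07,0.68,0,0,0,-0.34,55],
    [0.07,0.68,0,0,0,-0.34,55],
    [0.07,0.68,0,0,0,-0.34,55],
    [0.07,0.68,0,0,0,-0.34,55],
    [0.07,0.68,0,0,0,-0.34,55],
    [0.07,0.68,0,0,0,-0.34,55],
    [0.07,0.5,0,0,0,-0.34,55],
    [0,0.2,0,0,0,0,55],
  ],
)

```text
t: 34.62
ee_pos: [0.6105, 0.1752, 0.1209]
tcp_rot: [0.984, -0.179, -0.001, 0.0]
ft_force: [-0.4, -0.7, -0.5]
width: 0.551
finger_force: 0.0
```

servo_tool(
  series=[
    [0,0,0,0,0,0,55],
    [0,0,0,0,0,0,55],
    [0,0,0,0,0,0,55],
  ],
)

```text
t: 34.87
ee_pos: [0.6107, 0.173, 0.1218]
tcp_rot: [0.984, -0.179, -0.0, 0.0]
ft_force: [0.3, -0.3, -1.2]
width: 0.552
finger_force: 0.0
```

```bash
python3 go.py brayer
```

```text
brayer [  0.618   0.172 -20.8  ] units x y z(to .022) az [ 0.29 -0.02 -3.99 -0.03]
34.8667 [0.6107 0.173  0.1218] -20.6 tilt [-0.001 -0.    -1.   ] w 0.552 f [ 0.3 -0.3 -1.2] 0.0
```

servo_tool(
  series=[
    [0.07,0.07,0,0,0,-0.03,55],
    [0,0,-0.4,0,0,0,55],
    [0,0,-0.8,0,0,0,55],
    [0,0,-0.8,0,0,0,55],
    [0,0,-0.8,0,0,0,55],
    [0,0,-0.6,0,0,0,55],
    [0,0,-0.4,0,0,0,55],
    [0,0,-0.2,0,0,0,55],
    [0,0,0,0,0,0,55],
    [0,0,0,0,0,0,0],
  ],
)

```text
t: 35.7
ee_pos: [0.6132, 0.1756, 0.0226]
tcp_rot: [0.984, -0.181, 0.0, -0.0]
ft_force: [-0.3, -0.0, 0.2]
width: 0.497
finger_force: 0.0
```

servo_tool(
  series=[
    [0,0,0,0,0,0,0],
    [0,0,0,0,0,0,0],
    [0,0,0,0,0,0,0],
    [0,0,0,0,0,0,0],
    [0,0,0,0,0,0,0],
    [0,0,0,0,0,0,0],
  ],
)

```text
t: 36.2
ee_pos: [0.6134, 0.1757, 0.0231]
tcp_rot: [0.984, -0.181, 0.0, -0.0]
ft_force: [-0.6, -0.5, 6.2]
width: 0.254
finger_force: 30.0
```

```bash
python3 go.py S5
```

```text
S5 [ 0.613 -0.154 -3.724] units x y z(to .022) az [ -0.02 -13.19  -0.04   2.85]
36.2 [0.6134 0.1757 0.0231] -20.8 tilt [ 0.001  0.    -1.   ] w 0.254 f [-0.6 -0.5  6.2] 30.0
```

servo_tool(
  series=[
    [0,0,0.5,0,0,0,0],
    [0,0,0.9,0,0,0,0],
    [0,0,0.9,0,0,0,0],
    [0,0,0.9,0,0,0,0],
    [0,-0.2,0.8,0,0,0,0],
    [0,-0.5,0,0,0,0.19,0],
    [0,-0.86,0,0,0,0.19,0],
    [0,-0.86,0,0,0,0.19,0],
    [0,-0.86,0,0,0,0.19,0],
    [0,-0.86,0,0,0,0.19,0],
  ],
)

```text
t: 37.03
ee_pos: [0.6126, 0.0713, 0.123]
tcp_rot: [0.991, -0.131, 0.0, -0.0]
ft_force: [0.0, -0.3, -1.2]
width: 0.253
finger_force: 30.0
```

servo_tool(
  series=[
    [0,-0.86,0,0,0,0.19,0],
    [0,-0.86,0,0,0,0.19,0],
    [0,-0.86,0,0,0,0.19,0],
    [0,-0.86,0,0,0,0.19,0],
    [0,-0.86,0,0,0,0.19,0],
    [0,-0.86,0,0,0,0.19,0],
    [0,-0.86,0,0,0,0.19,0],
    [0,-0.86,0,0,0,0.19,0],
    [0,-0.7,0,0,0,0.19,0],
    [0,-0.5,0,0,0,0.19,0],
  ],
)

```text
t: 37.87
ee_pos: [0.6127, -0.1315, 0.123]
tcp_rot: [0.999, -0.032, 0.0, 0.0]
ft_force: [0.5, 0.4, -0.4]
width: 0.25
finger_force: 30.0
```

servo_tool(
  series=[
    [0,-0.3,0,0,0,0,0],
    [0,0,0,0,0,0,0],
    [0,0,0,0,0,0,0],
    [0,0,0,0,0,0,0],
  ],
)

```text
t: 38.2
ee_pos: [0.6128, -0.1367, 0.1225]
tcp_rot: [0.999, -0.032, -0.0, -0.0]
ft_force: [0.2, 0.5, -0.8]
width: 0.252
finger_force: 30.0
```

```bash
python3 go.py S5;  python3 - <<'E'
from h import *
c=ctrl.read_camera("top")
t=cv2.resize(c["img"],None,fx=3,fy=3,interpolation=cv2.INTER_CUBIC)
cv2.imwrite("pics/c3.png",t[430:850,780:1450])
E
```

```text
S5 [ 0.613 -0.154 -3.724] units x y z(to .022) az [ 0.   -0.7  -4.02 -0.  ]
38.2 [ 0.6128 -0.1367  0.1225] -3.7 tilt [-0.  0. -1.] w 0.252 f [ 0.2  0.5 -0.8] 30.0
```

View pics/c3.png

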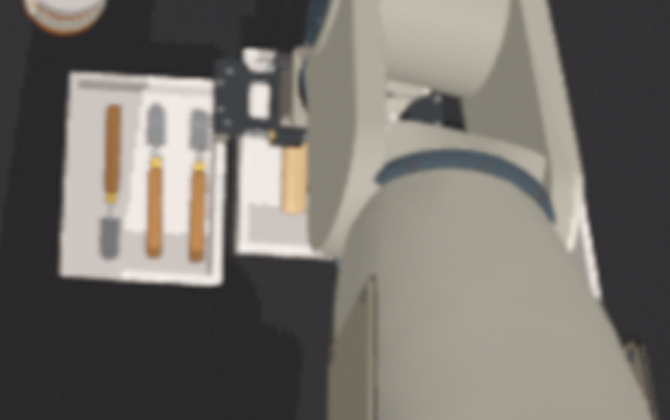

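servo_tool(
  series=[
    [0,-0.65,0,0,0,0,0],
    [0,0,-0.3,0,0,0,0],
    [0,0,-0.8,0,0,0,0],
    [0,0,-0.8,0,0,0,0],
    [0,0,-0.7,0,0,0,0],
    [0,0,-0.5,0,0,0,0],
    [0,0,-0.4,0,0,0,0],
    [0,0,-0.2,0,0,0,0],
    [0,0,-0.1,0,0,0,0],
    [0,0,0,0,0,0,0],
  ],
)

```text
t: 39.08
ee_pos: [0.613, -0.1534, 0.0276]
tcp_rot: [0.999, -0.032, -0.0, -0.0]
ft_force: [-0.7, 0.8, -0.5]
width: 0.252
finger_force: 30.0
```

servo_tool(
  series=[
    [0,0,0,0,0,0,0],
    [0,0,0,0,0,0,0],
  ],
)

```text
t: 39.25
ee_pos: [0.6135, -0.1537, 0.028]
tcp_rot: [0.999, -0.032, 0.001, 0.0]
ft_force: [-0.2, 0.0, -0.8]
width: 0.252
finger_force: 30.0
```

```bash
python3 go.py S5
```

```text
S5 [ 0.613 -0.154 -3.724] units x y z(to .022) az [-0.03 -0.01 -0.24 -0.  ]
39.25 [ 0.6135 -0.1537  0.028 ] -3.7 tilt [ 0.001 -0.    -1.   ] w 0.252 f [-0.2  0.  -0.8] 30.0
```

Lower the last millimetre, open, lift and move away.

servo_tool(
  series=[
    [0,0,-0.04,0,0,0,0],
    [0,0,0,0,0,0,36],
    [0,0,0,0,0,0,36],
    [0,0,0,0,0,0,36],
    [0,0,0,0,0,0,36],
    [0,0,0.3,0,0,0,36],
    [0,0,0.8,0,0,0,36],
    [0,0,0.9,0,0,0,36],
    [0,0,0.9,0,0,0,36],
    [0,0,0.9,0,0,0,36],
  ],
)

```text
t: 40.08
ee_pos: [0.6128, -0.1536, 0.1228]
tcp_rot: [0.999, -0.032, -0.0, -0.0]
ft_force: [0.7, -1.2, -0.3]
width: 0.361
finger_force: 0.0
```

servo_tool(
  series=[
    [-0.3,0.8,0.5,0,0,0,36],
    [-0.3,0.8,0.5,0,0,0,36],
    [-0.3,0.8,0.3,0,0,0,36],
    [-0.3,0.8,0.3,0,0,0,36],
    [-0.3,0.8,0,0,0,0,36],
    [-0.3,0.8,0,0,0,0,36],
    [-0.3,0.8,0,0,0,0,36],
    [-0.3,0.8,0,0,0,0,36],
    [-0.3,0.8,0,0,0,0,36],
    [-0.3,0.8,0,0,0,0,36],
  ],
)

```text
t: 40.92
ee_pos: [0.5375, 0.0473, 0.1619]
tcp_rot: [0.999, -0.032, 0.0, -0.0]
ft_force: [0.2, 0.8, 0.5]
width: 0.358
finger_force: 0.0
```

servo_tool(
  series=[
    [-0.3,0.8,0,0,0,0,36],
    [-0.3,0.8,0,0,0,0,36],
    [-0.3,0.8,0,0,0,0,36],
    [-0.3,0.8,0,0,0,0,36],
    [-0.3,0.8,0,0,0,0,36],
    [-0.2,0.6,0,0,0,0,36],
    [-0.1,0.3,0,0,0,0,36],
    [0,0,0,0,0,0,36],
    [0,0,0,0,0,0,36],
    [0,0,0,0,0,0,36],
  ],
)

```text
t: 41.75
ee_pos: [0.4932, 0.1682, 0.1615]
tcp_rot: [0.999, -0.033, 0.0, 0.0]
ft_force: [-0.7, 0.4, -1.0]
width: 0.358
finger_force: 0.0
```

```bash
python3 - <<'E'
from h import *
t=[cv2.resize(ctrl.read_camera(n)["img"],None,fx=3,fy=3,interpolation=cv2.INTER_CUBIC) for n in("top","side")]
cv2.imwrite("pics/c4.png",np.hstack([t[0][400:840,780:1430][:, :650],np.zeros((440,2,3),np.uint8)]))
cv2.imwrite("pics/c5.png",t[1][330:700,650:1100])
E
```

```text
(no output)
```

View pics/c4.png

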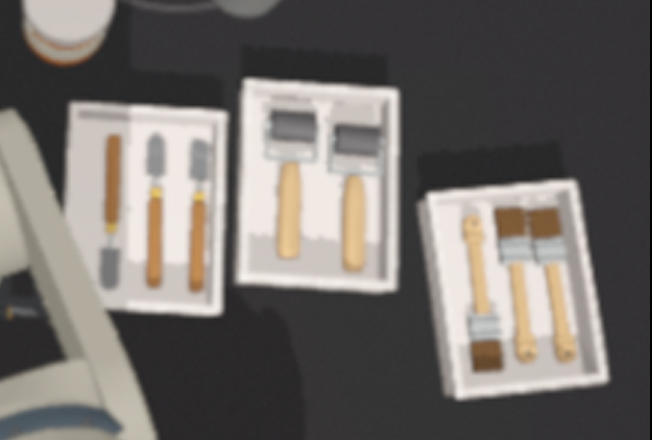

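View pics/c5.png

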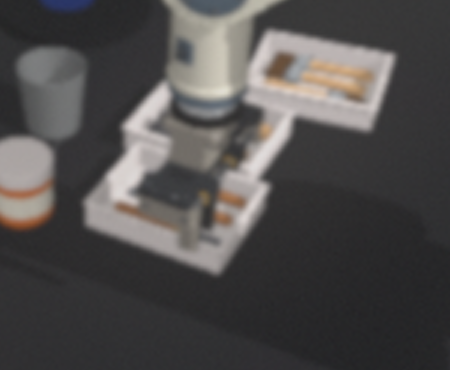

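```bash
python3 -c "
from h import *
print(ctrl.sign_off())"
```

```text
the job is handed in; nothing more can be done
None
```

I sorted all five tools into their matching trays, each lying flat and lengthwise beside the one already there, and handed the job in at about 42 s; the jar and the green look-alikes were not touched.

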